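# Centre the density bottle on the balance pan and tare

## Robot

A 6-joint arm with a two-finger parallel gripper is mounted at the origin on the work surface. World frame = base frame: x ahead of the robot, y to its left, z up, the work surface at z = 0. Lengths are in m, angles in degrees, forces in N, time in s.
With the tool pointing down it reaches from about 0.4 to 0.825 m from the base axis. Payload 7 kg.
Tool frame: the origin (TCP) lies midway between the tips of the shut fingers; the grasp point (between the pads) lies 19 mm behind it; x points along the fingers, z is the direction in which the jaws open and shut, and the axes are right-handed (so a half turn about x gives the same grasp; the last joint's range is limited). The gripper opens to 88 mm and grips with 3 to 60 N. Pads are 19 mm wide; open, the fingers measure 130 mm over their backs; the gripper's body (78 mm by 193 mm) begins 47 mm behind the grasp point.
Start: joints at [-53.165, 20.546, 0.682, 0, -70.136, -16.507], TCP at [0.234, -0.633, 0.227] pointing down, gripper open.
Joint ranges: [-176.03, 176.03], [-82.01, 121.73], [-58.28, 71.71], [-173.87, 95.51], [-174.79, -0.11], [-173.66, 173.66]. Speed limits (degrees/s): [136.94, 136.94, 172.46, 180, 180, 180].

## Interface

Orientations are given as [roll, pitch, yaw] about the fixed x, y, z axes, in that order (R = Rz(yaw) Ry(pitch) Rx(roll)).
In Python, from plant import get_state, capture, close_job gives the robot as it stands.
- The arm moves only by the tool play_rows, never from a script. Its argument "series" is one flat list of numbers, 4 for each row, row after row: the shift along the tool's x, y, z in m, then the turn about the tool's x in rad. In form: [tx, ty, tz, spin, tx, ty, tz, spin, ...]. A call has exactly 5 rows; each row shifts and turns the commanded pose from where the row before left it, along the tool's axes as they then stand; what a row does not reach is not made up. A row lasts 1/12 s, in which the tool goes at most 41.7 mm and 7.16 degrees, less where a joint would pass 70% of its speed; a pose out of reach is approached as far as the arm can. A call is refused whole if a number of a shift passes 0.0417 or a number of a turn 0.125, either way. A call with a gripper value outside its range is refused whole. "jaw" is the opening in per cent of the stroke, from 0 (shut) to 100 (fully open), set as the call begins (left out, the last holds). The fingers move at their own pace and stop on an object; "squeeze" is the grip in N (left out, the last holds). Time passes only in rows, so rows that do not move let the fingers close, or fill a call up. It gives the time, the measured TCP pose, the force and the opening at its end, in the units of the state.
- get_state(): the state, without advancing time (a new reading comes with each control period).
- capture(name): name is "scene" or "side" or "wrist"; returns a dict with "img" (400x640x3 uint8, blue, green, red), "K" (3x3 intrinsics, pixels), "k1" (the pictures are not rectified: a ray, as slopes to the right and down, at radius r is drawn at 1 + k1 r^2 times it, then the intrinsics apply), "world_from_camera" (4x4, takes a point from camera to world coordinates). Camera axes: x right, y down, z forward; pixel columns grow to the right and rows downward; lengths in m; the calibration is good to about 2 mm. A picture is of the moment at which its call begins. There is no depth.
- close_job(): hands the job in, once; it reports no verdict.
The state is a dict: "time_s": time; "joints": joint angles; "qd": joint speeds; "joint_torque": joint torques, N m; "tcp_pos": TCP position; "eef_rot": TCP orientation; "contact_force": force on the tool from outside, world axes, zero at the start; "moment": the same for the moment, N m; "gripper_width": finger opening in m.
Only numpy, scipy, OpenCV 4.12 (cv2) and the standard library are available. Lean on these libraries where they do the work, as an engineer would, in place of code of your own. Each camera call takes 0.05 s, during which the arm holds its last target.

## Task

The stoppered brown density bottle stands off-centre on the balance's round steel pan. With light taps of a fingertip, and without gripping, lifting or toppling it or leaning on the pan, nudge it to the middle of the pan and leave it standing free; then press the blue tare key down and let it go. Leave everything else on the bench as it is.

Things in the scene. Friction and masses are not known exactly. Their poses are not given: they have to be found in the camera images.
- density_bottle: wobbly brown glass density bottle, white stopper, 63 mm high, 30 to 65 g, round about its upright axis: flat foot 28 mm across, widest 39 mm at 16 to 22 mm height, 16 mm neck from 42 mm up, stopper 20 mm. Origin at the centre of its foot, z up. Slides easily on the pan (friction 0.3 to 0.4): pushed slowly on the bulge it slides upright and stops with the finger; pushed at neck or stopper it topples
- pan: round polished steel weighing pan, 100 mm across, 4 mm thick, fixed, level; origin at the centre of its top face, z up, 78 mm above the bench (its x and y directions mean nothing). Around it the white balance housing is 62 mm high (a grey raised ring of 63 mm radius reaches 65 mm)
- balance: white precision balance, fixed to the bench: 195 mm wide (y), from 190 mm in front of its origin (-x side, keypad and display) to 105 mm behind it. Origin on the bench below the pan's centre; its x points from the keypad to the pan. From 75 mm in front of the origin the dark key panel slopes down to the front at 13 degrees, from 62 to 35 mm height
- tare_top (a point): centre of the top of the blue tare key, the only blue key, front right on the key panel as the robot sees it; key 36 mm wide (balance's y) by 18 mm, standing 6 mm proud of the sloping panel; z is the panel's normal (13 degrees from vertical, leaning to the front); the point moves with the key
- tare_key (a joint): travel of the tare key into the panel, m: 0 released, 0.004 fully down, registers beyond 0.0025; springs back; about 1 N starts it, 3 N holds it fully down
- check_weight: 100 g steel check weight with a knob, 23 mm across, 44 mm high; origin at the centre of its underside
- vial: clear glass vial with blue cap, 23 mm across, 60 mm high; origin at the centre of its underside
- beaker: small white beaker, 48 mm across the rim, 55 mm high; origin at the centre of its underside
- reagent_bottle: brown glass reagent bottle with blue cap and paper label, 68 mm across, 130 mm high; origin at the centre of its underside
- spatula: thin steel laboratory spatula lying flat, 170 mm long, up to 10 mm wide; origin at the middle of its underside, x along it
- pen: blue pen lying flat, 135 mm long; origin at the middle of its underside, x along it
- mouse: black computer mouse on a grey mat, 104 x 60 x 36 mm; origin at the centre of its underside
Mind the look-alikes: they are no part of the job. What is shaped like the density_bottle but red or turquoise is not meant.

How it is judged:
By the outcome, as a careful person would: the job done as asked, in the order asked, and still so for the second after the job is handed in, with the robot touching nothing.
It also fails if it takes over 48 s, if anything falls off the work surface, if the arm or the gripper's body presses on something with over 40 N, if the wrist force passes 120 N, or if a joint passes its speed limit or range.

## Working session

There is one attempt and no reset: what is moved stays moved. The work goes in short steps, Python scripts to look and compute and a tool call to move; the robot and the scene stay as the last step left them, time stands still between calls to the robot, and variables do not carry over. Pictures are saved under pics/ and viewed, and the job is handed in when it is done.

Besides the shell and the picture viewer there is one more tool, called after "Call:" as a command line: name --argument value ..., lists and objects as JSON in quotes. play_rows: Moves the arm, as the interface text tells. Its arguments: {"type":"object","properties":{"series":{"type":"array","items":{"type":"number"}},"jaw":{"type":"number"},"squeeze":{"type":"number"}},"required":["series"]}

```bash
ls; mkdir -p pics
cat > h.py <<'E'
import numpy as np, cv2
from plant import get_state, capture, close_job
def snap(n,f):
    c=capture(n); cv2.imwrite('pics/'+f,c['img']); np.savez('pics/'+f+'.npz',**{k:np.array(v) for k,v in c.items()}); return c
def load(f): return dict(np.load('pics/'+f+'.npz'))
def ray(c,u,v):
    K=c['K']; p=np.array([(u-K[0,2])/K[0,0],(v-K[1,2])/K[1,1]]); q=p.copy()
    for _ in range(30): q=p/(1+float(c['k1'])*(q@q))
    T=c['world_from_camera']; return T[:3,3],T[:3,:3]@np.array([q[0],q[1],1])
def onz(c,u,v,z):
    o,d=ray(c,u,v); return o+d*(z-o[2])/d[2]
def proj(c,P):
    T=np.linalg.inv(c['world_from_camera']); p=T[:3,:3]@np.array(P,float)+T[:3,3]; q=p[:2]/p[2]; q=q*(1+float(c['k1'])*(q@q)); K=c['K']
    return np.array([K[0,0]*q[0]+K[0,2],K[1,1]*q[1]+K[1,2]])
E
python3 - <<'E'
from h import *
for n in ['scene','side','wrist']:
    c=snap(n,n+'0.png'); print(n,c['K'].tolist(),c['k1'],np.round(c['world_from_camera'],3).tolist())
print(get_state())
E
```

```text
pics
scene [[395.0006675964468, 0.0, 318.2496692329637], [0.0, 395.0006675964468, 202.84228253069784], [0.0, 0.0, 1.0]] -0.07942485417109997 [[-0.439, 0.552, -0.709, 1.282], [0.898, 0.261, -0.354, 0.308], [-0.01, -0.792, -0.61, 0.661], [0.0, 0.0, 0.0, 1.0]]
side [[416.5415143550337, 0.0, 317.77880827038655], [0.0, 416.5415143550337, 200.23456274266624], [0.0, 0.0, 1.0]] -0.09460099335151567 [[0.964, -0.18, 0.198, 0.324], [-0.267, -0.696, 0.667, -0.926], [0.017, -0.695, -0.719, 1.049], [0.0, 0.0, 0.0, 1.0]]
wrist [[312.1187720570809, 0.0, 312.01859462868117], [0.0, 312.1187720570809, 204.22395673373808], [0.0, 0.0, 1.0]] -0.051300179273869456 [[-0.347, 0.901, 0.26, 0.165], [0.938, 0.333, 0.098, -0.66], [0.002, 0.278, -0.961, 0.385], [0.0, 0.0, 0.0, 1.0]]
{'time_s': 0.15, 'joints': array([-5.31645182e+01,  2.05798625e+01,  6.46134064e-01, -1.34675674e-02,
       -7.01359753e+01, -1.65055000e+01]), 'qd': array([-0.02002202, -0.17114561,  0.11767936,  0.02528777,  0.09483253,
        0.06170449]), 'joint_torque': array([-1.73344170e-04, -5.83276498e+01,  2.93290687e+01,  7.00145915e+00,
        8.68044212e-03, -1.15256885e-04]), 'tcp_pos': array([ 0.2343385 , -0.63262619,  0.22586814]), 'eef_rot': array([  6.21083383,  89.92915532, 116.53623186]), 'contact_force': array([-0.26577797,  0.65118911, -0.75235381]), 'moment': array([-0.020355  , -0.03804205,  0.01569932]), 'gripper_width': 0.08746508820355137}
```

View pics/scene0.png

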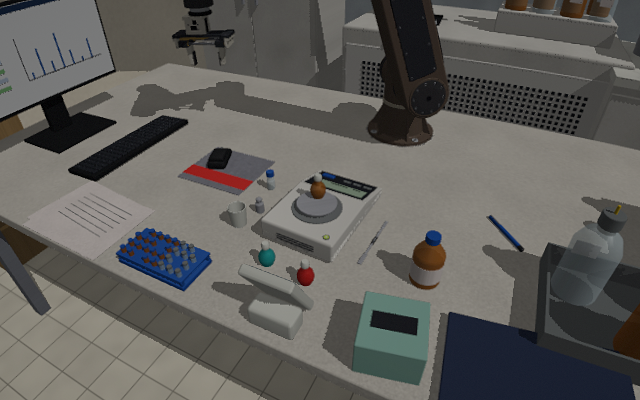

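View pics/side0.png

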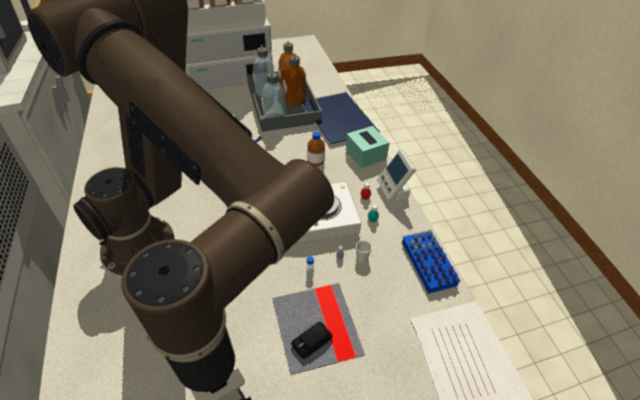

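View pics/wrist0.png

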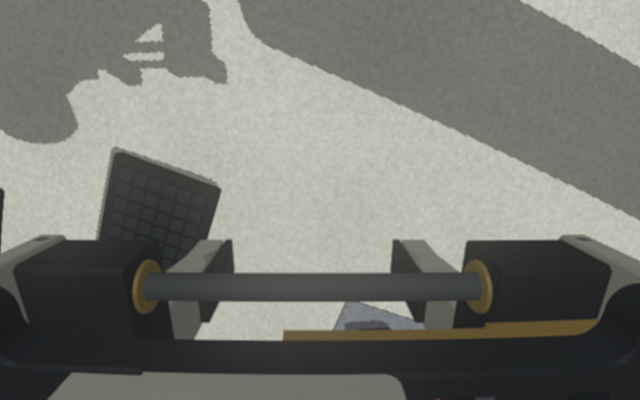

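The scene view shows the brown bottle at about (317,188) on the pan at (317,206), and the key panel behind it at about (345,185). The arm blocks the side camera. I'll zoom in on the balance.

Run:
```python
from h import *
from scipy.spatial.transform import Rotation as Ro
c=load('scene0.png'); im=c['img'][160:270,250:400]
cv2.imwrite('pics/z1.png',cv2.resize(im,None,fx=5.2,fy=5.2,interpolation=cv2.INTER_CUBIC))
R=Ro.from_euler('xyz',get_state()['eef_rot'],degrees=True).as_matrix(); print(R.round(3))
for u,v,z in [(317,206,.078),(317,199,.078)]: print(onz(c,u,v,z))
```

```text
[[-0.001 -0.938 -0.347]
 [ 0.001 -0.347  0.938]
 [-1.     0.     0.001]]
[ 0.61722869 -0.02735889  0.078     ]
[ 0.59226705 -0.03964917  0.078     ]
```

View pics/z1.png

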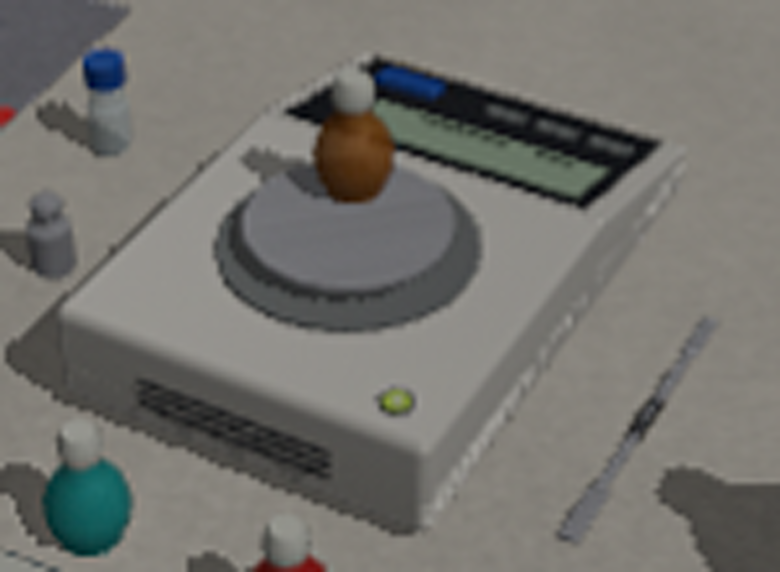

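```bash
cat > fit.py <<'E'
from h import *
from scipy.optimize import least_squares
def z2p(p,s=5.2,o=(250,160)): return np.array([(p[0]+.5)/s-.5+o[0],(p[1]+.5)/s-.5+o[1]])
def pan_fit(c,pts):
    P=np.array([onz(c,*p,.078)[:2] for p in pts])
    r=least_squares(lambda x: np.hypot(*(P-x).T)-.05,[.6,-.03]); return r.x, r.fun
# bottle silhouette: profile (h,r)
PROF=[(0,.014),(.006,.017),(.016,.0195),(.022,.0195),(.03,.017),(.042,.008),(.05,.008),(.051,.010),(.063,.010)]
def sil(c,xy,z0=.078):
    pts=[]
    for h,r in PROF:
        for a in np.linspace(0,2*np.pi,24,endpoint=False):
            pts.append(proj(c,[xy[0]+r*np.cos(a),xy[1]+r*np.sin(a),z0+h]))
    return np.array(pts)
E
python3 - <<'E'
from fit import *
c=load('scene0.png')
pc,res=pan_fit(c,[z2p(p) for p in [(241,225),(458,225),(345,293),(275,273),(420,272)]]); print(pc,res)
def f(x):
    s=sil(c,x); a,b=z2p((314,152)),z2p((394,152))
    return [s[:,0].min()-a[0],s[:,0].max()-b[0],s[:,1].min()-z2p((0,69))[1],s[:,1].max()-z2p((0,202))[1]]
r=least_squares(f,[.58,-.04]); print(r.x,r.fun, r.x-pc)
# tare key corners ~ top face
for p in [(375,70),(443,85),(440,97),(378,82)]: print(onz(c,*z2p(p),.05))
for p in [(375,55),(685,150),(65,305),(425,455)]: print(p,onz(c,*z2p(p),.062 if p[1]>200 else .035))
E
```

```text
[ 0.60516299 -0.03410886] [ 0.0002988   0.0007749   0.00121324 -0.00049939 -0.00117244]
[ 0.57923512 -0.04392327] [-0.26596806  0.26548484 -0.70803738  0.64271592] [-0.02592787 -0.00981441]
[ 0.44485531 -0.09782812  0.05      ]
[ 0.44248576 -0.05860972  0.05      ]
[ 0.45361233 -0.05536272  0.05      ]
[ 0.45471194 -0.09130603  0.05      ]
(375, 55) [ 0.41054324 -0.11439446  0.035     ]
(685, 150) [0.42348902 0.07216404 0.035     ]
(65, 305) [ 0.6972043 -0.1335929  0.062    ]
(425, 455) [0.71551993 0.05550831 0.062     ]
```

Call:
play_rows --series '[0, -0.029, 0.027, 0, 0, -0.029, 0.027, 0, 0, -0.029, 0.027, 0, 0, -0.029, 0.027, 0, 0, -0.029, 0.027, 0]' --jaw 0 --squeeze 5

```text
time_s: 0.57
tcp_pos: [0.3238, -0.4543, 0.2262]
eef_rot: [19.9, 90.0, 130.2]
contact_force: [1.8, -0.6, -0.3]
gripper_width: 0.0599
```

Call:
play_rows --series '[0, -0.029, 0.027, 0, 0, -0.029, 0.027, 0, 0, -0.029, 0.027, 0, 0, -0.029, 0.027, 0, 0, -0.029, 0.027, 0]'

```text
time_s: 0.98
tcp_pos: [0.4129, -0.2771, 0.2267]
eef_rot: [-105.9, 90.0, 4.5]
contact_force: [0.7, -0.4, -0.8]
gripper_width: 0.0263
```

Run:
```python
from h import *
s=get_state();print(s['tcp_pos'],s['time_s'],s['gripper_width'])
for n in ['side','wrist']: snap(n,n+'1.png')
```

```text
[ 0.41294285 -0.27714462  0.22665637] 0.9833 0.026309302179426817
```

View pics/side1.png

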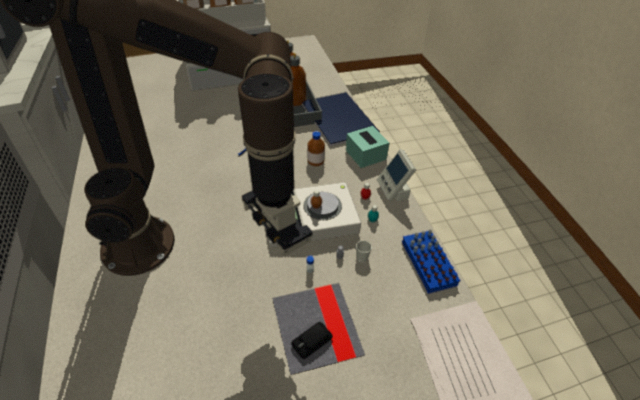

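View pics/wrist1.png

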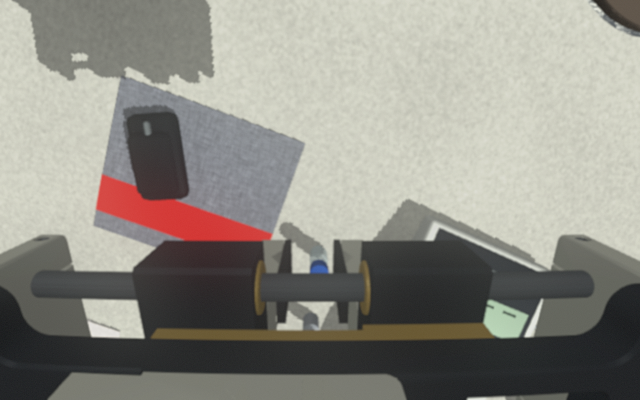

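The side camera now sees the bottle at (316,201) on the pan at (322,204). The wrist view shows narrow finger plates with bulky carriers higher up. I'll zoom the side view.

Run:
```python
from h import *
c=load('side1.png'); im=c['img'][170:245,285:375]
cv2.imwrite('pics/z2.png',cv2.resize(im,None,fx=8,fy=8,interpolation=cv2.INTER_CUBIC))
```

```text
(no output)
```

View pics/z2.png

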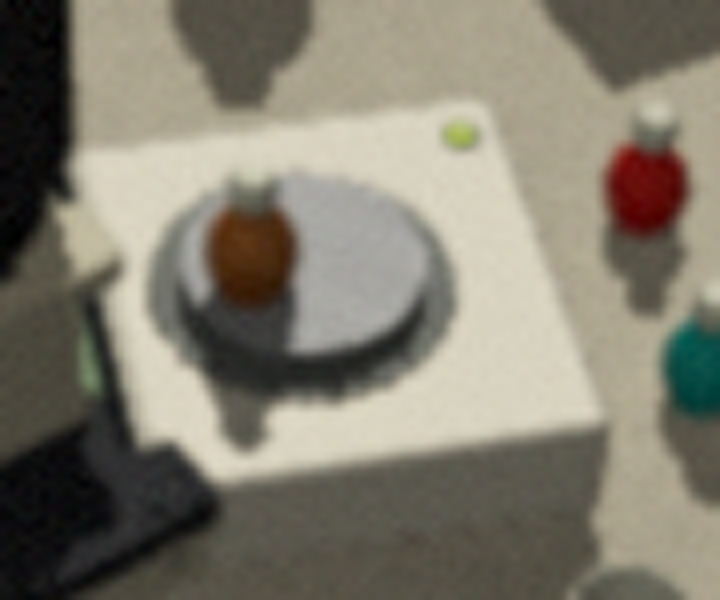

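Run:
```python
from fit import *
c=load('side1.png'); Z=lambda p:z2p(p,8,(285,170))
pc,res=pan_fit(c,[Z(p) for p in [(178,270),(428,265),(305,354),(300,174),(405,325),(210,325),(385,205)]]); print(pc,res)
def f(x):
    s=sil(c,x)
    return [s[:,0].min()-Z((207,0))[0],s[:,0].max()-Z((297,0))[0],s[:,1].min()-Z((0,172))[1],s[:,1].max()-Z((0,306))[1]]
r=least_squares(f,[.58,-.04]); print(r.x,r.fun, r.x-pc)
```

```text
[ 0.60282256 -0.03882746] [ 0.00047626  0.00053007 -0.00110266  0.00163077  0.00191275  0.00030544
 -0.00181255]
[ 0.57873346 -0.04788424] [-0.54170713  0.54206177 -1.36502875  1.31822341] [-0.02408909 -0.00905678]
```

Call:
play_rows --series '[0, -0.029, 0.027, 0, 0, -0.029, 0.027, 0, 0, -0.029, 0.027, 0, 0, -0.029, 0.027, 0, 0, -0.029, 0.027, 0]'

```text
time_s: 1.5
tcp_pos: [0.5019, -0.1006, 0.2267]
eef_rot: [-89.0, 90.0, 21.3]
contact_force: [0.6, 0.1, 0.0]
gripper_width: 0.0002
```

Call:
play_rows --series '[0.01, -0.015, 0.012, 0, 0.02, -0.008, 0.012, 0, 0.02, 0, 0, 0, 0.015, 0, 0, 0, 0.01, 0, 0, 0]'

```text
time_s: 1.92
tcp_pos: [0.514, -0.0715, 0.1497]
eef_rot: [74.6, 89.9, -175.1]
contact_force: [-0.5, -0.8, 0.2]
gripper_width: 0.0006
```

Run:
```python
from h import *
s=get_state();print(s['tcp_pos'],s['time_s'],s['gripper_width'],s['contact_force'])
c=snap('scene','scene2.png');im=c['img'][130:240,260:410]
cv2.imwrite('pics/z3.png',cv2.resize(im,None,fx=5.2,fy=5.2,interpolation=cv2.INTER_CUBIC))
c=snap('side','side2.png')
c=snap('wrist','wrist2.png')
```

```text
[ 0.51401672 -0.0715289   0.14966344] 1.9167 0.000608073967496797 [-0.46400955 -0.80281322  0.20701038]
```

View pics/z3.png

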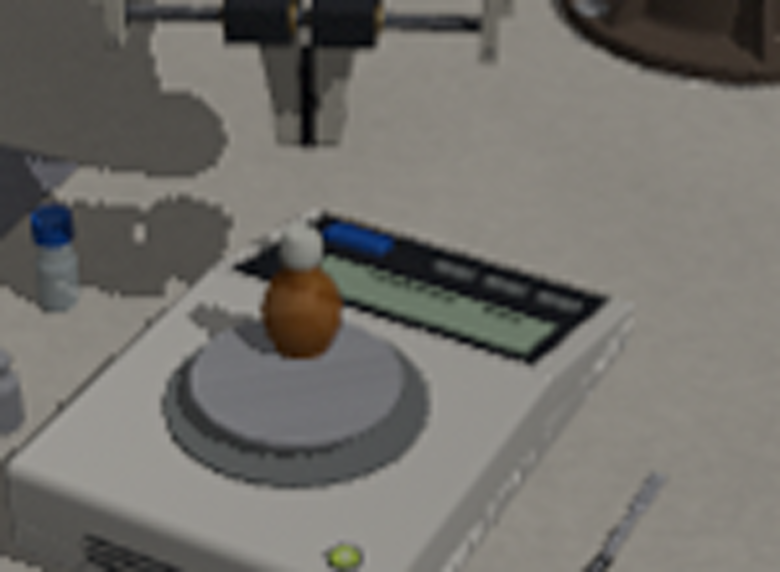

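View pics/side2.png

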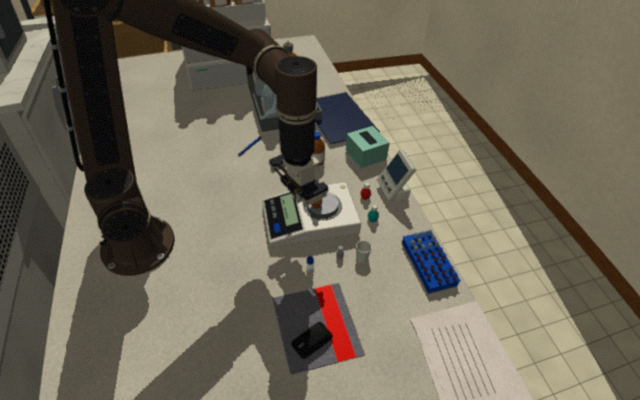

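View pics/wrist2.png

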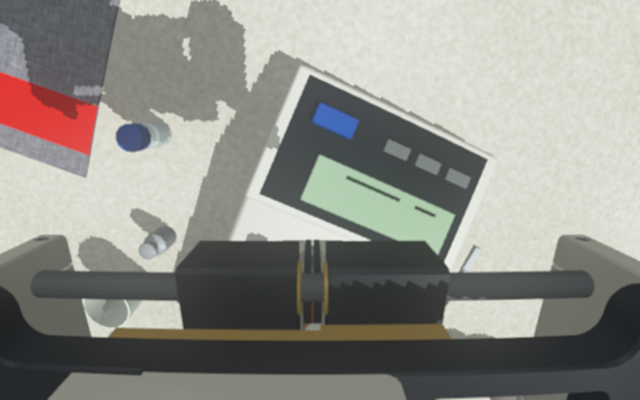

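```bash
python3 - <<'E'
from fit import *
c=load('scene2.png'); p=proj(c,[.51401672,-.0715289,.14966344]); print((p-[260,130]+.5)*5.2-.5)
w=load('wrist2.png'); c1=[(319,102),(359,121),(351,138),(313,122)]
P=np.array([onz(w,*p,.049) for p in c1]); print(P.round(4), P.mean(0))
print(np.linalg.norm(P-np.roll(P,1,0),axis=1))
E
python3 - <<'E'
import sys;sys.path.insert(0,'.')
from h import *
w=load('wrist2.png') if 0 else None
E
python3 -c "
from h import *
im=load('wrist2.png')['img'][60:180,220:400]
cv2.imwrite('pics/z4.png',cv2.resize(im,None,fx=4,fy=4,interpolation=cv2.INTER_CUBIC))"
```

```text
[309.10949976 137.29045333]
[[ 0.4328 -0.097   0.049 ]
 [ 0.4354 -0.0615  0.049 ]
 [ 0.4502 -0.0625  0.049 ]
 [ 0.4491 -0.0961  0.049 ]] [ 0.4418605  -0.07926026  0.049     ]
[0.01623802 0.03559039 0.01485774 0.03362965]
```

View pics/z4.png

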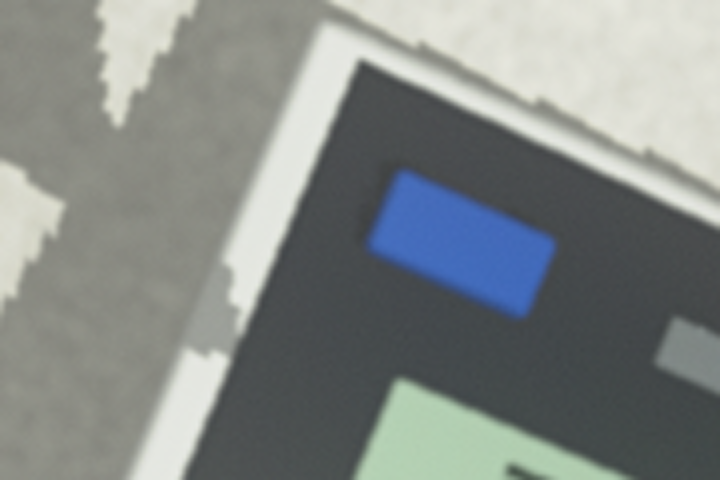

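Call:
play_rows --series '[0.015, 0, 0.002, 0, 0.015, 0, 0, 0, 0.015, 0, 0, 0, 0.01, 0, 0, 0, 0.004, 0, 0, 0]'

```text
time_s: 2.48
tcp_pos: [0.5141, -0.07, 0.0921]
eef_rot: [81.9, 90.0, -167.8]
contact_force: [0.4, -0.4, 0.7]
gripper_width: 0.0007
```

Call:
play_rows --series '[0, -0.007, 0, 0, 0, -0.007, 0, 0, 0, -0.007, 0, 0, 0, -0.005, 0, 0, 0, -0.003, 0, 0]'

```text
time_s: 2.9
tcp_pos: [0.5429, -0.0591, 0.0931]
eef_rot: [-104.6, 89.9, 5.7]
contact_force: [-0.1, 0.4, 0.3]
gripper_width: 0.0005
```

```bash
cat > look.py <<'E'
from fit import *
import sys
k=sys.argv[1]
s=get_state();print(s['tcp_pos'],s['time_s'],s['contact_force'])
c=snap('scene','s%s.png'%k);im=c['img'][150:240,250:390]
cv2.imwrite('pics/zs%s.png'%k,cv2.resize(im,None,fx=5.6,fy=5.6,interpolation=cv2.INTER_CUBIC))
c=snap('side','d%s.png'%k);im=c['img'][170:245,275:375]
cv2.imwrite('pics/zd%s.png'%k,cv2.resize(im,None,fx=7,fy=7,interpolation=cv2.INTER_CUBIC))
E
python3 look.py a
```

```text
[ 0.54285712 -0.05914411  0.09312513] 2.9 [-0.10400732  0.37281238  0.30017353]
```

View pics/zsa.png

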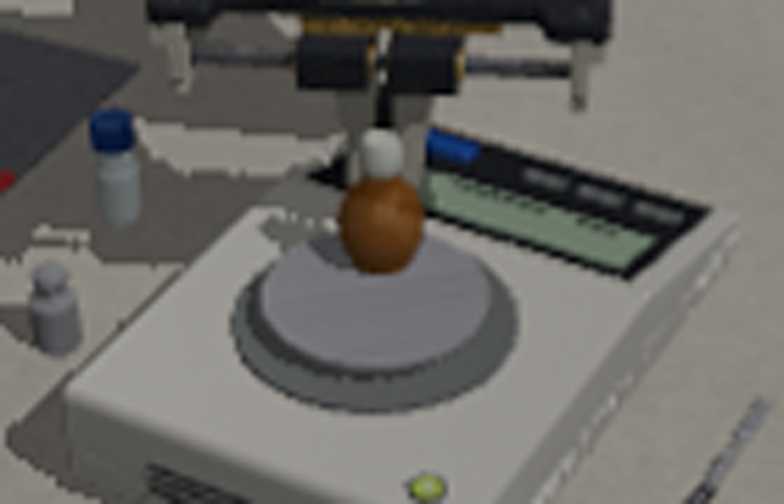

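View pics/zda.png

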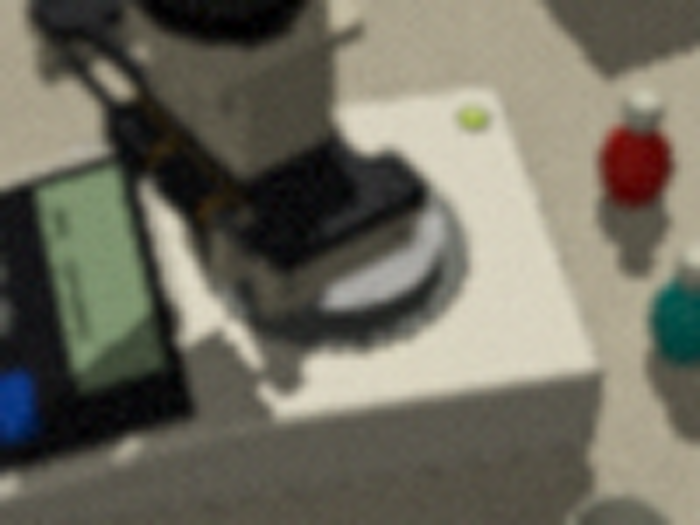

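Call:
play_rows --series '[0.002, -0.001, 0, 0, 0.002, -0.001, 0, 0, 0, -0.001, 0, 0, 0, -0.001, 0, 0, 0, -0.001, 0, 0]'

```text
time_s: 3.42
tcp_pos: [0.5461, -0.0579, 0.0885]
eef_rot: [88.5, 90.0, -161.1]
contact_force: [-0.2, -0.1, -0.2]
gripper_width: 0.0008
```

Call:
play_rows --series '[0, -0.001, 0, 0, 0, -0.001, 0, 0, 0, -0.001, 0, 0, 0, -0.001, 0, 0, 0, -0.001, 0, 0]'

```text
time_s: 3.83
tcp_pos: [0.5509, -0.0561, 0.0886]
eef_rot: [46.1, 90.0, 156.4]
contact_force: [-0.2, 0.4, 1.0]
gripper_width: 0.0005
```

Call:
play_rows --series '[0, -0.001, 0, 0, 0, -0.001, 0, 0, 0, -0.001, 0, 0, 0, -0.001, 0, 0, 0, -0.001, 0, 0]'

```text
time_s: 4.25
tcp_pos: [0.5555, -0.0544, 0.0885]
eef_rot: [86.8, 90.0, -162.8]
contact_force: [-0.9, -0.1, 0.9]
gripper_width: 0.0009
```

```bash
python3 look.py b
```

```text
[ 0.55553661 -0.05436719  0.0885224 ] 4.25 [-0.91878853 -0.05914304  0.87425443]
```

View pics/zsb.png

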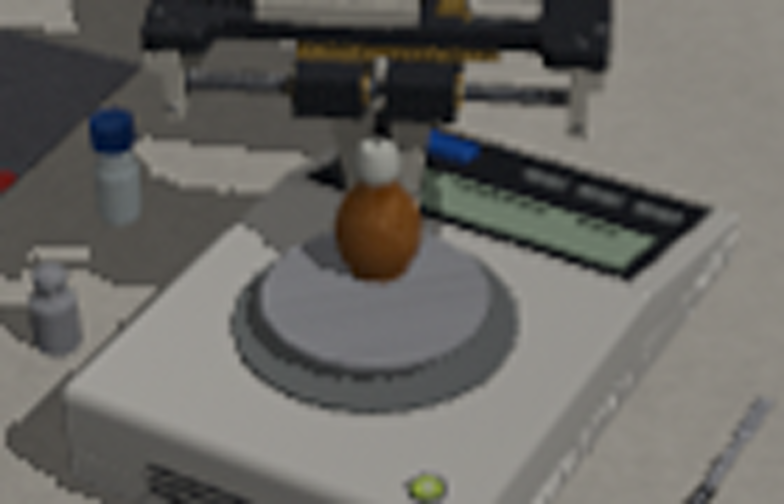

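```bash
cat > meas.py <<'E'
from fit import *
import sys
def brown(c):
    h=cv2.cvtColor(c['img'],cv2.COLOR_BGR2HSV)
    m=((h[...,0]<18)&(h[...,1]>140)&(h[...,2]>50)).astype(np.uint8)
    n,l,s,ce=cv2.connectedComponentsWithStats(m)
    best=[i for i in range(1,n) if 290<ce[i][0]<350 and 160<ce[i][1]<225 and s[i][4]>60]
    i=max(best,key=lambda i:s[i][4]); return (l==i),ce[i],s[i]
BP=[p for p in PROF if p[0]<=.035]
def model(c,x):
    pts=np.array([proj(c,[x[0]+r*np.cos(a),x[1]+r*np.sin(a),.078+h]) for h,r in BP+[(.042,.008)] for a in np.linspace(0,2*np.pi,24)])
    S=8; m=np.zeros((400*S//2,640*S//2),np.uint8)
    hull=cv2.convexHull(((pts-[200,100]+.5)*S).astype(np.float32)).reshape(-1,2)
    M=cv2.moments(hull.reshape(-1,1,2)); return np.array([M['m10']/M['m00'],M['m01']/M['m00']])/S-.5+[200,100]
if __name__=='__main__':
    for k in sys.argv[1:]:
        c=load(k); m,ce,s=brown(c)
        r=least_squares(lambda x:model(c,x)-ce,[.59,-.04],diff_step=1e-3); print(k,ce,s,r.x,r.fun)
E
python3 meas.py scene0.png side1.png sa.png sb.png
```

```text
scene0.png [317.89130435 189.32065217] [311 182  15  17 184] [ 0.57754632 -0.04421586] [-6.95830465e-07 -5.51560646e-07]
side1.png [315.94252874 201.63218391] [312 197   9  11  87] [ 0.57889761 -0.04588229] [2.91382094e-07 4.69034035e-07]
sa.png [317.79057592 189.36649215] [311 182  15  17 191] [ 0.5778245 -0.0443546] [2.57463455e-07 1.90979307e-07]
sb.png [317.22680412 190.63917526] [310 183  15  17 194] [ 0.58318647 -0.04325754] [-2.17517652e-07  7.15986062e-08]
```

```bash
cat > pan.py <<'E'
from fit import *
def edges(c,x0,angs,sign=None):
    g=cv2.GaussianBlur(cv2.cvtColor(c['img'],cv2.COLOR_BGR2GRAY),(0,0),.6).astype(np.float32)
    rs=np.arange(.042,.058,.0003); out=[]
    for a in angs:
        P=np.array([proj(c,[x0[0]+r*np.cos(a),x0[1]+r*np.sin(a),.078]) for r in rs]).astype(np.float32)
        v=cv2.remap(g,P[:,0:1],P[:,1:2],cv2.INTER_LINEAR).ravel(); d=np.gradient(v)
        i=np.argmin(d); out.append((np.degrees(a),rs[i],d[i]))
    return np.array(out)
if __name__=='__main__':
    for f,x0 in [('scene0.png',(.605,-.034)),('scene2.png',(.605,-.034)),('side1.png',(.603,-.038))]:
        c=load(f); x=np.array(x0)
        for it in range(4):
            e=edges(c,x,np.radians(np.arange(0,360,10)))
            if it==0: print(f, [(int(a),round(r*1e3,1),round(d,1)) for a,r,d in e])
            ok=e[:,2]<-1.0
            P=np.array([x+r*np.array([np.cos(np.radians(a)),np.sin(np.radians(a))]) for a,r,d in e[ok]])
            q=least_squares(lambda y:np.hypot(*(P-y[:2]).T)-y[2],[*x,.05],loss='soft_l1',f_scale=.0007)
            q2=least_squares(lambda y:np.hypot(*(P-y[:2]).T)-.05,x,loss='soft_l1',f_scale=.0007); x=q2.x
        print(q.x,q2.x,ok.sum())
E
python3 pan.py
```

```text
scene0.png [(0, np.float64(48.6), np.float64(-2.4)), (10, np.float64(49.2), np.float64(-2.2)), (20, np.float64(49.8), np.float64(-2.6)), (29, np.float64(51.0), np.float64(-2.4)), (40, np.float64(51.0), np.float64(-2.0)), (50, np.float64(48.3), np.float64(-1.7)), (59, np.float64(47.7), np.float64(-1.5)), (70, np.float64(48.0), np.float64(-1.6)), (80, np.float64(48.0), np.float64(-1.6)), (90, np.float64(49.2), np.float64(-1.9)), (100, np.float64(48.3), np.float64(-2.1)), (110, np.float64(48.6), np.float64(-1.8)), (119, np.float64(48.3), np.float64(-1.7)), (130, np.float64(48.9), np.float64(-1.6)), (140, np.float64(46.8), np.float64(-0.5)), (150, np.float64(42.0), np.float64(-0.1)), (160, np.float64(57.6), np.float64(-0.9)), (170, np.float64(57.9), np.float64(-1.3)), (180, np.float64(57.6), np.float64(-2.0)), (190, np.float64(57.9), np.float64(0.0)), (200, np.float64(42.0), np.float64(0.2)), (210, np.float64(42.0), np.float64(0.1)), (220, np.float64(44.1), np.float64(-0.0)), (230, np.float64(42.0), np.float64(0.1)), (239, np.float64(42.0), np.float64(-0.1)), (250, np.float64(53.7), np.f
[... 3028 characters left out ...]
oat64(51.6), np.float64(-0.9)), (220, np.float64(50.4), np.float64(-0.7)), (230, np.float64(52.5), np.float64(-0.7)), (239, np.float64(50.7), np.float64(-0.8)), (250, np.float64(46.8), np.float64(-3.5)), (260, np.float64(48.9), np.float64(-4.3)), (270, np.float64(49.8), np.float64(-3.9)), (280, np.float64(50.1), np.float64(-4.7)), (290, np.float64(50.7), np.float64(-4.4)), (300, np.float64(47.7), np.float64(-5.2)), (310, np.float64(48.9), np.float64(-4.6)), (320, np.float64(47.7), np.float64(-3.5)), (330, np.float64(47.7), np.float64(-2.4)), (340, np.float64(48.3), np.float64(-2.1)), (350, np.float64(49.2), np.float64(-1.9))]
[ 0.6026242  -0.03791468  0.04905039] [ 0.60282648 -0.03705478] 18
```

Call:
play_rows --series '[0, -0.001, 0, 0, 0, -0.0012, 0, 0, 0, -0.0012, 0, 0, 0, -0.0012, 0, 0, 0, -0.0012, 0, 0]'

```text
time_s: 4.77
tcp_pos: [0.5611, -0.0523, 0.0886]
eef_rot: [-67.1, 90.0, 43.3]
contact_force: [0.5, -0.5, 0.1]
gripper_width: 0.0002
```

Call:
play_rows --series '[0, -0.0012, 0, 0, 0, -0.0012, 0, 0, 0, -0.0012, 0, 0, 0, -0.0012, 0, 0, 0, -0.001, 0, 0]'

```text
time_s: 5.18
tcp_pos: [0.5665, -0.0503, 0.0886]
eef_rot: [-107.4, 90.0, 3.0]
contact_force: [-0.2, 0.1, -0.0]
gripper_width: 0.0004
```

```bash
python3 look.py c; python3 meas.py sc.png
```

```text
[ 0.56650352 -0.05032515  0.08855839] 5.1833 [-0.15433535  0.14432333 -0.0082075 ]
sc.png [316.42  193.485] [309 186  15  17 200] [ 0.59454034 -0.03984617] [ 4.67053326e-07 -9.96116626e-07]
```

View pics/zsc.png

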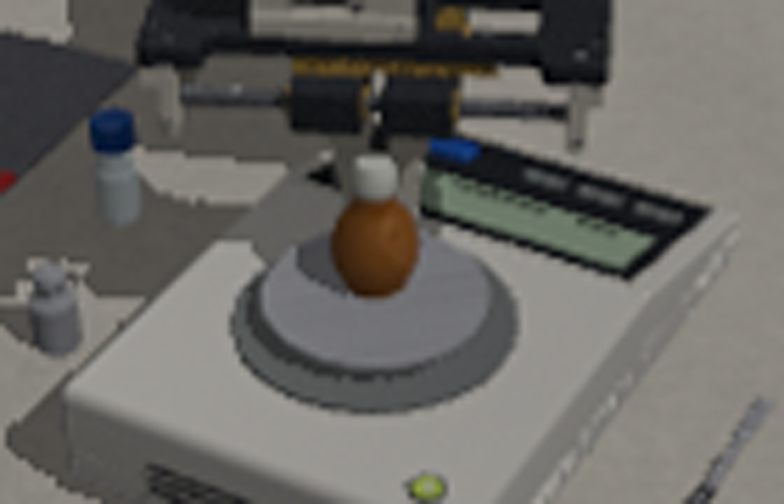

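Call:
play_rows --series '[0, -0.001, 0, 0, 0, -0.001, 0, 0, 0, -0.001, 0, 0, 0, -0.001, 0, 0, 0, -0.001, 0, 0]'

```text
time_s: 5.7
tcp_pos: [0.5711, -0.0486, 0.0886]
eef_rot: [176.0, 90.0, -73.7]
contact_force: [-0.8, 0.4, 0.5]
gripper_width: 0.0006
```

Call:
play_rows --series '[0, -0.001, 0, 0, 0, -0.001, 0, 0, 0, -0.001, 0, 0, 0, -0.0008, 0, 0, 0, 0, 0, 0]'

```text
time_s: 6.12
tcp_pos: [0.5748, -0.0473, 0.0886]
eef_rot: [-101.3, 90.0, 9.0]
contact_force: [-0.1, 1.1, 0.7]
gripper_width: 0.0003
```

```bash
python3 look.py d; python3 meas.py sd.png
```

```text
[ 0.57482907 -0.04725064  0.0885701 ] 6.1167 [-0.07973684  1.0663584   0.72246634]
sd.png [316.22222222 195.68686869] [309 188  15  17 198] [ 0.60273853 -0.03632587] [1.25960571e-06 1.20473737e-06]
```

View pics/zsd.png

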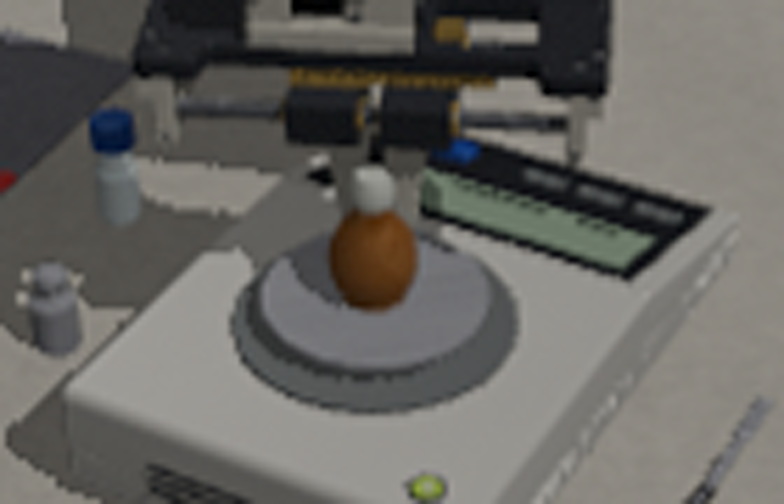

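Call:
play_rows --series '[0, 0.002, 0, 0, 0, 0.008, 0, 0, 0, 0.02, 0, 0, -0.01, 0.03, 0, 0, -0.02, 0.03, 0, 0]'

```text
time_s: 6.63
tcp_pos: [0.4871, -0.0791, 0.1164]
eef_rot: [76.6, 89.7, -173.1]
contact_force: [-0.6, -0.3, 0.9]
gripper_width: 0.0005
```

Call:
play_rows --series '[-0.02, 0.03, 0, 0, -0.02, 0.01, 0, 0, 0, 0, 0, 0, 0, 0, 0, 0, 0, 0, 0, 0]'

```text
time_s: 7.05
tcp_pos: [0.4524, -0.0925, 0.1586]
eef_rot: [-82.3, 90.0, 28.0]
contact_force: [1.0, -0.0, -0.8]
gripper_width: 0.0003
```

```bash
python3 look.py e; python3 meas.py se.png de.png; python3 -c "from h import *; snap('wrist','we.png')"
```

```text
[ 0.45238471 -0.09250918  0.15861865] 7.05 [ 1.01402106 -0.02145015 -0.82588375]
se.png [316.35263158 195.70526316] [309 188  15  17 190] [ 0.60267112 -0.03601001] [-4.03387276e-07 -2.08619809e-07]
de.png [322.62068966 198.40229885] [318 194  10  11  87] [ 0.60336605 -0.03744419] [4.68745384e-07 3.29805573e-07]
```

View pics/zse.png

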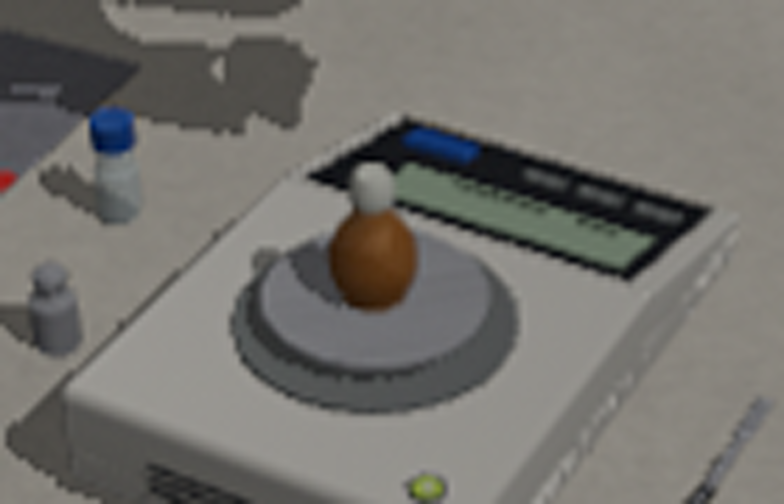

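View pics/zde.png

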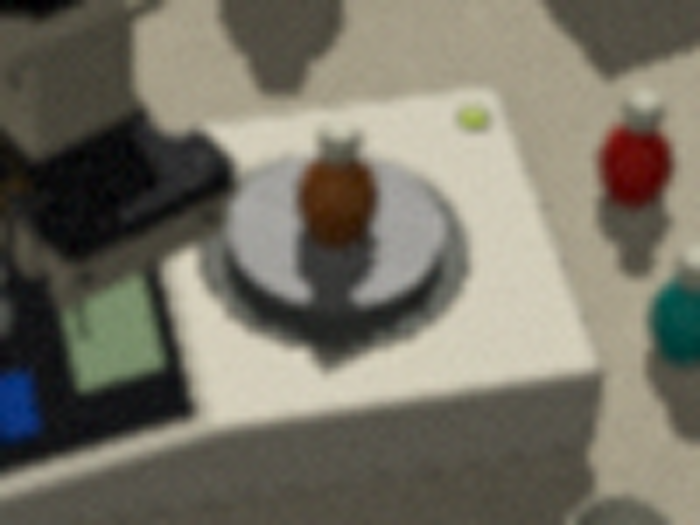

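Run:
```python
from fit import *
def blue(c,box):
    h=cv2.cvtColor(c['img'],cv2.COLOR_BGR2HSV); m=((h[...,0]>100)&(h[...,0]<125)&(h[...,1]>140)&(h[...,2]>60)).astype(np.uint8)
    n,l,s,ce=cv2.connectedComponentsWithStats(m)
    return [(ce[i],s[i]) for i in range(1,n) if box[0]<ce[i][0]<box[1] and box[2]<ce[i][1]<box[3] and s[i][4]>15]
for f,b in [('scene0.png',(315,340,165,185)),('se.png',(315,340,165,185)),('wrist2.png',(300,380,80,160)),('de.png',(265,290,215,240)),('d'+'a.png',(265,290,215,240)),('side2.png',(260,290,215,240)),('we.png',(0,640,0,400))]:
    c=load(f)
    for ce,s in blue(c,b): print(f,ce,s,onz(c,*ce,.048))
```

```text
scene0.png [328.45833333 175.22916667] [322 173  14   6  48] [ 0.44402084 -0.07729162  0.048     ]
se.png [328.45833333 175.22916667] [322 173  14   6  48] [ 0.44402084 -0.07729162  0.048     ]
wrist2.png [334.9441402  120.69769989] [312 103  46  36 913] [ 0.44192721 -0.07974674  0.048     ]
de.png [276.66101695 227.52542373] [273 223   8  10  59] [ 0.44241527 -0.07964436  0.048     ]
da.png [276.39285714 227.25      ] [273 223   7  10  56] [ 0.44182793 -0.07832094  0.048     ]
side2.png [276.66101695 227.47457627] [273 223   8  10  59] [ 0.44245743 -0.07943923  0.048     ]
we.png [330.73901099 195.16208791] [310 180  42  31 728] [ 0.44181314 -0.07968884  0.048     ]
we.png [148.66666667 218.9047619 ] [143 215  11   7  21] [ 0.5208036  -0.22867438  0.048     ]
```

View pics/we.png

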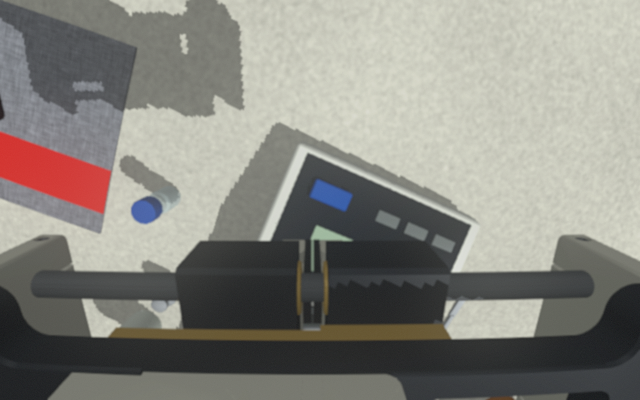

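Call:
play_rows --series '[0, 0.005, 0.009, 0, 0, 0.004, 0.008, 0, 0, 0, 0, 0.12, 0, 0, 0, 0.12, 0, 0, 0, 0.12]'

```text
time_s: 7.62
tcp_pos: [0.4376, -0.079, 0.1582]
eef_rot: [94.4, 89.9, -176.2]
contact_force: [-0.1, 0.3, -0.4]
gripper_width: 0.0003
```

Call:
play_rows --series '[0.02, 0, 0, 0.06, 0.025, 0, 0, 0, 0.02, 0, 0, 0, 0.015, 0, 0, 0, 0.005, 0, 0, 0]'

```text
time_s: 8.03
tcp_pos: [0.4362, -0.0795, 0.0712]
eef_rot: [103.1, 89.8, -170.6]
contact_force: [-1.3, -0.6, 0.1]
gripper_width: 0.0006
```

```bash
python3 - <<'E'
from h import *
from scipy.spatial.transform import Rotation as Ro
s=get_state();print(s['tcp_pos'],s['time_s'],s['contact_force']);print(Ro.from_euler('xyz',s['eef_rot'],degrees=True).as_matrix().round(3))
E
python3 look.py f; python3 -c "
from h import *
im=load('df.png')['img'][195:255,245:325]
cv2.imwrite('pics/z6.png',cv2.resize(im,None,fx=9,fy=9,interpolation=cv2.INTER_CUBIC))"
```

```text
[ 0.43624339 -0.07945591  0.07124793] 8.0333 [-1.27225805 -0.57563808  0.08812976]
[[-0.004 -0.998  0.065]
 [-0.001  0.065  0.998]
 [-1.     0.004 -0.001]]
[ 0.43624339 -0.07945591  0.07124793] 8.0333 [-1.27225805 -0.57563808  0.08812976]
```

View pics/zsf.png

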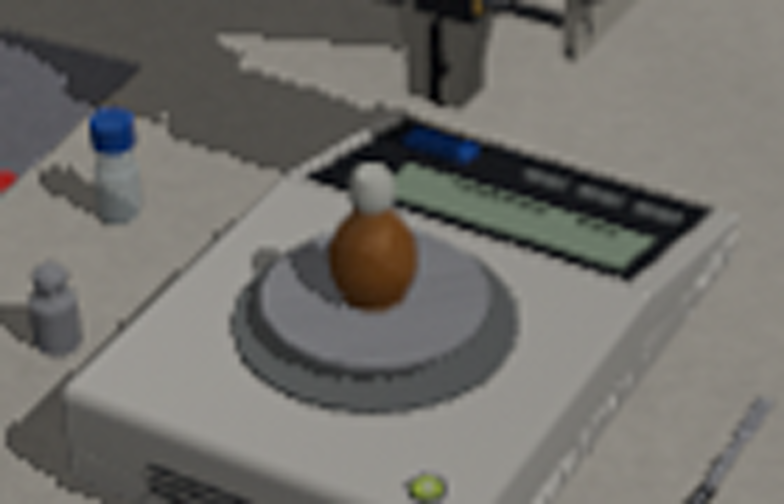

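View pics/z6.png

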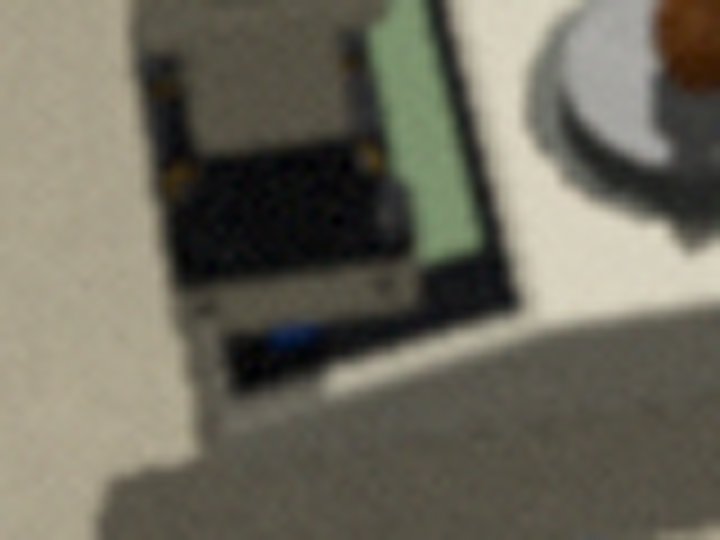

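Call:
play_rows --series '[0.006, -0.002, 0, 0, 0.005, 0, 0, 0, 0.004, 0, 0, 0, 0.003, 0, 0, 0, 0, 0, 0, 0]'

```text
time_s: 8.55
tcp_pos: [0.44, -0.0799, 0.0551]
eef_rot: [100.4, 90.0, -173.4]
contact_force: [1.0, 0.7, -0.2]
gripper_width: 0.0003
```

Call:
play_rows --series '[0.001, 0, 0, 0, 0.001, 0, 0, 0, 0.001, 0, 0, 0, 0.001, 0, 0, 0, 0, 0, 0, 0]'

```text
time_s: 8.97
tcp_pos: [0.4403, -0.0798, 0.0514]
eef_rot: [92.6, 90.0, 178.9]
contact_force: [-0.1, 0.1, -0.7]
gripper_width: 0.0005
```

Call:
play_rows --series '[0.001, 0, 0, 0, 0.001, 0, 0, 0, 0.0005, 0, 0, 0, 0, 0, 0, 0, 0, 0, 0, 0]'

```text
time_s: 9.38
tcp_pos: [0.4406, -0.0798, 0.0492]
eef_rot: [-86.9, 90.0, -0.6]
contact_force: [0.8, 0.2, 1.5]
gripper_width: 0.0006
```

Call:
play_rows --series '[0.0005, 0, 0, 0, 0.0005, 0, 0, 0, 0.0005, 0, 0, 0, 0, 0, 0, 0, 0, 0, 0, 0]'

```text
time_s: 9.8
tcp_pos: [0.4409, -0.0797, 0.0478]
eef_rot: [-83.1, 89.9, 3.2]
contact_force: [2.1, -1.2, 2.5]
gripper_width: 0.0003
```

Call:
play_rows --series '[0.0005, 0, 0, 0, 0.0005, 0, 0, 0, 0.0005, 0, 0, 0, 0, 0, 0, 0, 0, 0, 0, 0]'

```text
time_s: 10.22
tcp_pos: [0.441, -0.0797, 0.0463]
eef_rot: [-81.2, 89.9, 5.1]
contact_force: [2.4, -1.0, 4.5]
gripper_width: 0.0005
```

Call:
play_rows --series '[0.0005, 0, 0, 0, 0.0005, 0, 0, 0, 0, 0, 0, 0, 0, 0, 0, 0, 0, 0, 0, 0]'

```text
time_s: 10.63
tcp_pos: [0.4411, -0.0797, 0.0458]
eef_rot: [-87.1, 89.9, -0.8]
contact_force: [1.5, -0.4, 12.0]
gripper_width: 0.0005
```

Call:
play_rows --series '[-0.002, 0, 0, 0, -0.004, 0, 0, 0, -0.01, 0, 0, 0, -0.03, 0, 0, 0, -0.03, 0, 0, 0]'

```text
time_s: 11.05
tcp_pos: [0.4374, -0.0802, 0.1203]
eef_rot: [100.7, 89.6, -173.0]
contact_force: [0.8, 1.2, -0.9]
gripper_width: 0.0004
```

Call:
play_rows --series '[-0.03, 0, 0, 0, -0.03, 0, -0.01, 0, 0, 0, -0.03, 0, 0, 0, -0.03, 0, 0, 0, 0, 0]'

```text
time_s: 11.47
tcp_pos: [0.4338, -0.1522, 0.1807]
eef_rot: [85.9, 89.9, 172.1]
contact_force: [-0.1, -0.3, -0.5]
gripper_width: 0.0004
```

Call:
play_rows --series '[0, 0, -0.03, 0, 0, 0, -0.03, 0, 0, 0, 0, 0, 0, 0, 0, 0, 0, 0, 0, 0]'

```text
time_s: 11.88
tcp_pos: [0.4307, -0.2092, 0.1803]
eef_rot: [76.2, 89.9, 162.4]
contact_force: [-0.3, 0.3, -0.3]
gripper_width: 0.0005
```

```bash
python3 look.py g; python3 meas.py sg.png dg.png; python3 -c "
from h import *
snap('wrist','wg.png')"
```

```text
[ 0.43069295 -0.20923156  0.18025516] 11.8833 [-0.28349151  0.27100191 -0.31992482]
sg.png [316.35263158 195.70526316] [309 188  15  17 190] [ 0.60267112 -0.03601001] [-4.03387276e-07 -2.08619809e-07]
dg.png [322.67816092 198.42528736] [318 194  10  11  87] [ 0.60351604 -0.03758906] [2.96850317e-07 1.79783086e-07]
```

View pics/zsg.png

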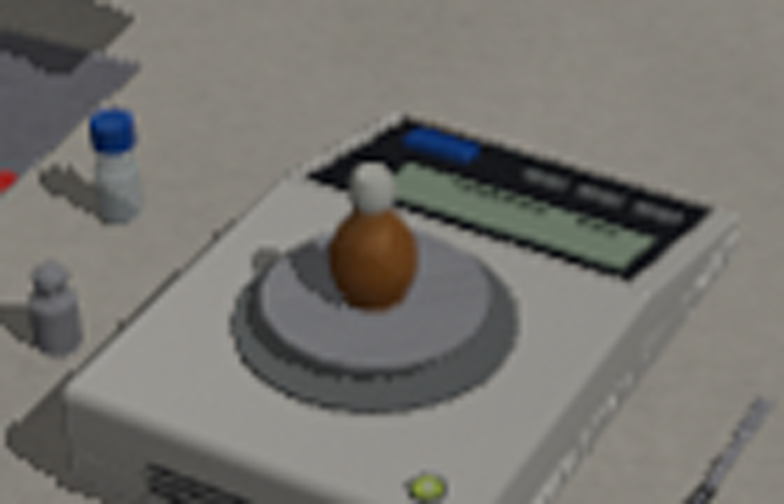

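View pics/zdg.png

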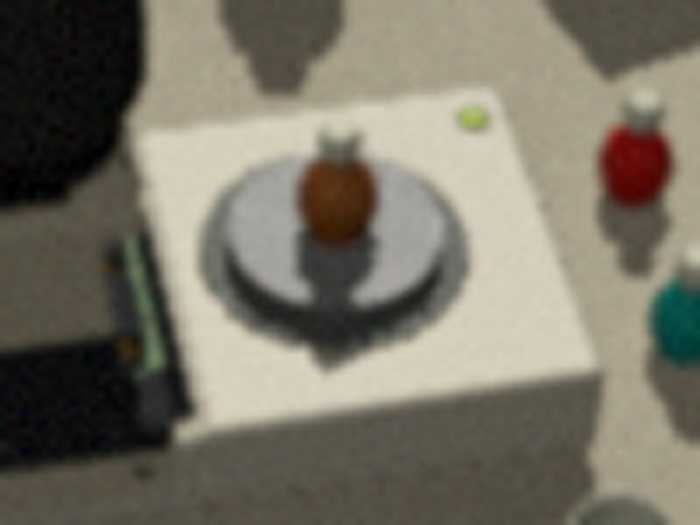

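View pics/wg.png

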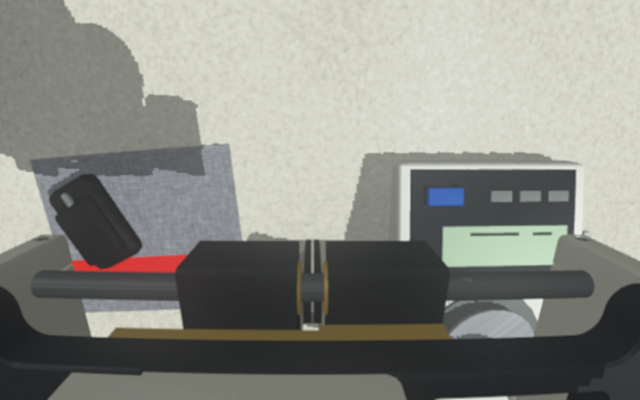

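The bottle stands upright near the middle of the pan, the tare key looks the same as before the press, and the arm is clear of everything. I'm handing the job in.

```bash
python3 -c "
from plant import *
print(close_job())"
```

```text
the job is handed in; nothing more can be done
None
```

I pushed the brown density bottle about 27 mm with the shut fingertips on its bulge, slowly and in small steps, and it stayed upright the whole way. Then I backed the arm off, pressed the blue tare key and let it go. I handed the job in at about 12 s.

- **Bottle position:** it stands free at about (0.603, -0.037). The side camera puts it within 1 mm of the pan's centre. The scene camera puts it 1–2 mm short of centre, so the two disagree slightly. I left it there because that is about the calibration error.
- **Tare key:** the force rose to 12 N at the height I had worked out for full travel, so I take it as fully pressed. I had no direct reading of the key's travel. Afterwards it looks the same as before the press.
- **Rest of the bench:** nothing in the final pictures appears disturbed. I did not measure the other objects one by one.

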